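# Load two bread rolls into the check cradle and rock the switch to green

### The arm

A 6-joint arm with a two-finger parallel gripper is mounted at the origin on the work surface. World frame = base frame: x ahead of the robot, y to its left, z up, the work surface at z = 0. Lengths are in mm, angles in rad, forces in N, time in s.
With the tool pointing down it reaches from about 350 to 875 mm from the base axis. Payload 15.5 kg.
Tool frame: the origin (TCP) lies midway between the tips of the shut fingers; the grasp point (between the pads) lies 19 mm behind it; x points along the fingers, z is the direction in which the jaws open and shut, and the axes are right-handed (so a half turn about x gives the same grasp; the last joint's range is limited). The gripper opens to 85 mm and grips with 20 to 120 N. Pads are 22 mm wide; open, the fingers measure 114 mm over their backs; the gripper's body (76 mm by 85 mm) begins 54 mm behind the grasp point. The pads swing forward as they close: fully open they stand 13 mm farther back than shut.
Start: joints at [1.032, 0.494, 1.345, -0, 1.302, -0.096], TCP at [267.79, 564.726, 231.277] pointing down, gripper open.
Joint ranges: [-2.91, 2.91], [-0.82, 2.16], [0.22, 2.67], [-1.22, 4.37], [0.12, 2.79], [-3.08, 3.08]. Speed limits (rad/s): [1.89, 1.89, 2.57, 3.01, 3.01, 3.01].

### API

Orientations are given as a unit quaternion [w, x, y, z].
In Python, from station import manip gives the robot as it stands. The module is installed in compiled form; this text tells all that it offers.
- The arm moves only by the tool drive_tool, never from a script. Its arguments are lists of equal length, an entry for each row: "fingers": the closure, from 0 (fully open) to 1 (shut); "translation": the shift along the tool's x, y, z normalised to -1 to 1, where 1 is 0.6 m, a list of three; "twist": the turn, a rotation vector about the tool's x, y, z normalised to -1 to 1, where 1 is 90 degrees, a list of three. In form: {"fingers": [fingers, ...], "translation": [[tx, ty, tz], ...], "twist": [[ax, ay, az], ...]}. A call has 1 to 12 rows; each row is the pose to reach, as a shift and turn from the pose commanded when the call began, along the tool's axes at that moment; what a row does not reach only later rows make up. A row lasts 1/12 s, in which the tool goes at most 41.7 mm and 7.16 degrees, less where a joint would pass 70% of its speed; a pose out of reach is approached as far as the arm can. A call with a number of a shift or a turn outside -1 to 1 is refused whole. A call with a gripper value outside its range is refused whole. The fingers move at their own pace and stop on an object; "grip_force" is the grip in N (left out, the last holds). Time passes only in rows, so rows that repeat a pose let the fingers close. It gives the time, the measured TCP pose, the force and the opening at its end, in the units of the state.
- manip.get_obs(): the state, without advancing time (a new reading comes with each control period).
- manip.camera(name): name is "scene" or "top" or "wrist"; returns the picture (420x560x3 uint8, blue, green, red); there is no depth.
- manip.camera_params(name): a dict with "fx", "fy", "cx", "cy" (pixels), "distortion" ([k1, k2, p1, p2, k3] as OpenCV has them; the pictures are not rectified), "camera_from_world" (4x4, takes a point from world to camera coordinates). Camera axes: x right, y down, z forward; pixel columns grow to the right and rows downward; lengths in mm; the calibration is good to about 2 mm. A picture is of the moment at which its call begins: read the wrist's pose just before it. camera_params takes no time and is no camera call; for the wrist camera it gives the pose at the moment of the call.
- manip.sign_off(): hands the job in, once; it reports no verdict.
The state is a dict: "t": time; "joint_positions": joint angles; "qvel": joint speeds; "tau": joint torques, N m; "position": TCP position; "tool_rot": TCP orientation; "contact_force": force on the tool from outside, world axes, zero at the start; "moment": the same for the moment, N m; "grip_width": opening from 0.0 (shut) to 1.0 (fully open).
Only numpy, scipy, OpenCV 4.12 (cv2) and the standard library are available. Lean on these libraries where they do the work, as an engineer would, in place of code of your own. Each camera call takes 0.05 s, during which the arm holds its last target.

### The job

Pick the two loose bread rolls off the sheet tray and set each down, without dropping it, in its own dimple of the blue cradle so that it lies centred along the dimple and cannot roll: the pale wheat roll in the dimple with yellow tabs, the dark rye roll in the one with white tabs. Then, once both rolls are in, push the raised green end of the rocker down until it snaps over, to signal that the cradle is loaded. Leave the roll already in the cradle, the spatula and the seed jar where they are, and let go of everything.

Things in the scene. Friction and masses are not known exactly. Their poses are not given: they have to be found in the camera images.
- wheat_roll: Pale golden bread roll, round in section, rolls freely: 140 mm long, 56 mm diameter over the middle 68 mm, tapering to blunt points; 0.08 to 0.15 kg, rigid. Origin at its centre, on its long axis; x along its length (y, z turn as it rolls). Starts on the sheet tray, centre 31 mm above the table, within 0.5 rad of pointing along world x; it may lie left or right of the other.
- rye_roll: Very dark brown bread roll, round in section, rolls freely: 140 mm long, 56 mm diameter over the middle 68 mm, tapering to blunt points; 0.08 to 0.15 kg, rigid. Origin at its centre, on its long axis; x along its length (y, z turn as it rolls). Starts on the sheet tray, centre 31 mm above the table, within 0.5 rad of pointing along world x; it may lie left or right of the other.
- yellow_place: Pair of yellow tabs (18 x 44 mm) on the cradle's top face at both ends of the dimple meant for the pale wheat roll, each 73 mm from the dimple's middle; fixed. Origin: where the centre of a seated roll comes to be, over the dimple's middle, 48 mm above the table, 20 mm above the cradle's top face. x along the dimple, z up.
- white_place: Pair of white tabs (18 x 44 mm) on the cradle's top face at both ends of the dimple meant for the dark rye roll, each 73 mm from the dimple's middle; fixed. Origin: where the centre of a seated roll comes to be, over the dimple's middle, 48 mm above the table, 20 mm above the cradle's top face. x along the dimple, z up.
- cradle: Fixed blue block, 170 (x) x 280 (y) x 28 mm high; origin under its centre. Three dimples, 90 mm apart along y, each along x: mouth 124 x 42 mm, sides sloped 32 degrees, ends 45, floor 10 mm below the top. A seated roll rests on the long sides, axis 20 mm above the top face, with 4 mm play lengthwise. One dimple, without tabs, already holds a roll; which one varies.
- third_roll: Middle-brown bread roll of the same size (140 x 56 mm), origin at its centre, x along its length; already sits in the untabbed dimple of the cradle and stays there.
- sheet_tray: Fixed flat aluminium tray right of the cradle, 200 (x) x 320 (y) mm, floor 3 mm thick, rim 10 mm high, on which the two loose rolls start. Origin at the centre of its underside.
- rocker (a joint): Angle of the rocker (rad): -0.32 = red end down (as it starts), +0.32 = green end down. A steel weight (36 mm thick bar, its top 46 mm above the pivot) makes it top-heavy: it leans on either stop, takes about 1 N down on the green pad to lift, less towards level; past level it tips over by itself and stays.
- green_pad (a point): On the green pad's top, 54 mm from the pivot. Rocker: white paddle 140 x 56 x 12 mm, green at one end, red at the other, on a grey base (75 x 100 mm) beyond cradle and tray; pivot 46 mm above the table. This point is 70 mm above the table with red down, 53 mm level, 36 mm with green down. y points from pivot to green end (roughly world +y), z is the pad's normal.
- red_pad (a point): On the red pad's top, at the rocker's other end, 54 mm from the pivot.
- spatula: Loose spatula, 240 mm long, lying on the table far right; to be left alone.
- shaker: Loose clear seed jar with steel cap, 56 mm in diameter, 110 mm high, standing on the table far left; origin at its underside; to be left alone.

How it is judged (in metres and radians):
On the way, in this order (a step that is already met when the one before it is completed fails the run):
1. both rolls are seated in their dimples and let go (x of wheat_roll in the frame of yellow_place between -0.009 and 0.009 m and y of wheat_roll in the frame of yellow_place between -0.006 and 0.006 m and z of wheat_roll in the frame of yellow_place between -0.004 and 0.004 m and angle between the x axis of wheat_roll and the x axis of yellow_place, either way round below 0.14 rad and linear speed of each of wheat_roll, rye_roll below 0.03 m/s and contact force between each of wheat_roll, rye_roll and the fingers below 0.3 N and x of rye_roll in the frame of white_place between -0.009 and 0.009 m and y of rye_roll in the frame of white_place between -0.006 and 0.006 m and z of rye_roll in the frame of white_place between -0.004 and 0.004 m and angle between the x axis of rye_roll and the x axis of white_place, either way round below 0.14 rad), for 0.2 s.
2. the rocker has snapped over to green (value of joint rocker above 0.22 rad), for 0.2 s.
At the end, for the whole second after the job is handed in: The wheat roll lies in the yellow-tabbed dimple and the rye roll in the white-tabbed one, each within 9 mm lengthwise, 6 mm sideways and 4 mm in height of its seated place, within 0.14 rad of the dimple's direction, at rest and released; the rocker is over to green (above 0.22 rad) (all of step 1 and value of joint rocker above 0.22 rad); the robot touches nothing.
It fails at once if the wheat roll is dropped or thrown: loose from the fingers it moves faster than 0.6 m/s (a fall of about 18 mm) (linear speed of wheat_roll above 0.6 m/s and contact force between wheat_roll and the fingers below 0.05 N).
It fails at once if the rye roll is dropped or thrown: loose from the fingers it moves faster than 0.6 m/s (a fall of about 18 mm) (linear speed of rye_roll above 0.6 m/s and contact force between rye_roll and the fingers below 0.05 N).
It fails at once if the roll already in the cradle is shifted more than 20 mm (distance of third_roll from where it was at the start of the episode above 0.02 m).
It fails at once if the spatula is shifted more than 40 mm (distance of spatula from where it was at the start of the episode above 0.04 m).
It fails at once if the seed jar is shifted more than 40 mm (distance of shaker from where it was at the start of the episode above 0.04 m).
It also fails if it takes over 67 s, if anything falls off the work surface, if the arm or the gripper's body presses on something with over 40 N, if the wrist force passes 120 N, or if a joint passes its speed limit or range.

## Working session

There is one attempt and no reset: what is moved stays moved. The work goes in short steps, Python scripts to look and compute and a tool call to move; the robot and the scene stay as the last step left them, time stands still between calls to the robot, and variables do not carry over. Pictures are saved under pics/ and viewed, and the job is handed in when it is done.

Besides the shell and the picture viewer there is one more tool, called after "Call:" in YAML: its name, and indented under it one key for each argument. drive_tool: Moves the arm, as the interface text tells. Scaled input: -1 to 1 covers 0.6 m each way for a shift and 90 degrees each way for a turn. Its arguments: {"type":"object","properties":{"fingers":{"type":"array","items":{"type":"number"}},"translation":{"type":"array","items":{"type":"array","items":{"type":"number","minimum":-1,"maximum":1}}},"twist":{"type":"array","items":{"type":"array","items":{"type":"number","minimum":-1,"maximum":1}}},"grip_force":{"type":"number"}},"required":["fingers","translation","twist"]}

```bash
mkdir -p pics; python3 - <<'E'
from station import manip
import cv2,numpy as np
o=manip.get_obs();print(o)
for n in ["scene","top","wrist"]:
    p=manip.camera_params(n);im=manip.camera(n);cv2.imwrite(f"pics/{n}0.png",im)
    print(n,p["fx"],p["fy"],p["cx"],p["cy"],p["distortion"]);print(np.round(p["camera_from_world"],3))
E
```

```text
{'t': 0.0, 'joint_positions': array([ 1.03250634e+00,  4.94174791e-01,  1.34612613e+00, -3.33421795e-05,
        1.30248759e+00, -9.55241252e-02]), 'qvel': array([-0.00031485, -0.00168187, -0.00017445, -0.00037597, -0.00125666,
        0.00105777]), 'tau': array([ 1.19457683e-03, -8.82156730e+01, -3.83860230e+01, -2.07527393e-05,
        1.00799405e-02, -1.81815557e-05]), 'position': array([267.61345799, 564.41643277, 230.70716131]), 'tool_rot': array([ 0.59721297, -0.37821148,  0.5979572 ,  0.37780938]), 'contact_force': array([ 0.09073305,  1.29501619, -1.01991584]), 'moment': array([0.01003836, 0.00590467, 0.0331017 ]), 'grip_width': 1.0001561175801108}
scene 541.7949590675955 541.7949590675955 277.8736017559233 212.56464088485205 [0.04191292 0.         0.         0.         0.        ]
[[ 6.630000e-01  7.490000e-01  2.000000e-03 -3.817230e+02]
 [ 5.130000e-01 -4.520000e-01 -7.300000e-01 -2.551380e+02]
 [-5.450000e-01  4.850000e-01 -6.840000e-01  1.745616e+03]
 [ 0.000000e+00  0.000000e+00  0.000000e+00  1.000000e+00]]
top 382.0622195549583 382.0622195549583 277.44203940437507 214.24221877068595 [-0.07674722  0.          0.          0.          0.        ]
[[-1.50000e-02 -1.00000e+00 -1.20000e-02  2.25030e+01]
 [-9.90000e-01  1.60000e-02 -1.40000e-01  6.04887e+02]
 [ 1.40000e-01  1.00000e-02 -9.90000e-01  8.42335e+02]
 [ 0.00000e+00  0.00000e+00  0.00000e+00  1.00000e+00]]
wrist 308.9449026608332 308.9449026608332 277.0629471815319 207.644834347929 [0.01753498 0.         0.         0.         0.        ]
[[ 4.29000e-01  9.04000e-01 -1.00000e-03 -6.24093e+02]
 [ 8.70000e-01 -4.12000e-01  2.69000e-01 -3.45650e+01]
 [ 2.43000e-01 -1.16000e-01 -9.63000e-01  3.78813e+02]
 [ 0.00000e+00  0.00000e+00  0.00000e+00  1.00000e+00]]
```

View pics/top0.png

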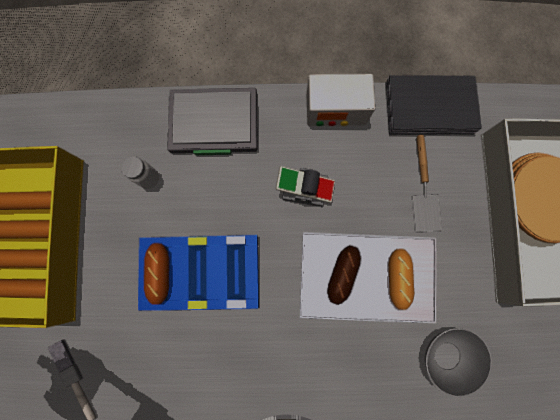

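View pics/scene0.png

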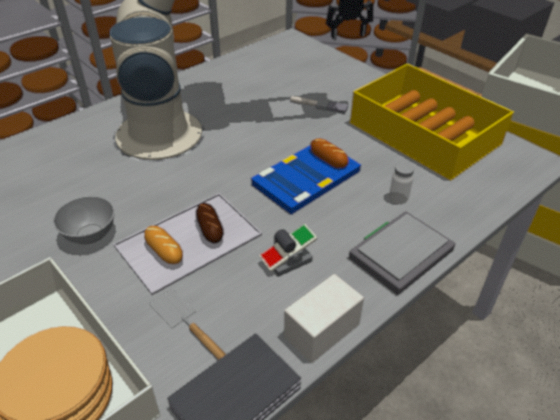

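View pics/wrist0.png

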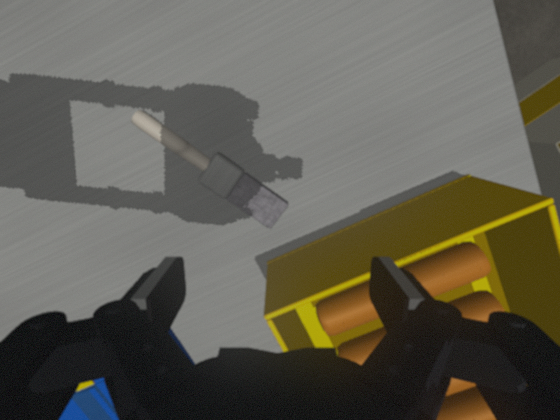

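The top view shows wheat at about (401,278), rye (344,274), yellow tabs at (197,241)/(197,304), white tabs at (236,241)/(236,304), and the third roll at (157,273). In the rocker, green is at (288,180) and red at (325,189). Next I'll measure these.

```bash
cat > h.py <<'E'
import numpy as np,cv2
from scipy.spatial.transform import Rotation as R
from station import manip
def rot(q): return R.from_quat([q[1],q[2],q[3],q[0]])
def KD(p): return np.array([[p["fx"],0,p["cx"]],[0,p["fy"],p["cy"]],[0,0,1]]),np.array(p["distortion"])
def pix2w(p,uv,z):
    K,D=KD(p);uv=np.asarray(uv,float).reshape(-1,1,2)
    n=cv2.undistortPoints(uv,K,D).reshape(-1,2);T=np.array(p["camera_from_world"])
    Rm,t=T[:3,:3],T[:3,3];c=-Rm.T@t;d=np.c_[n,np.ones(len(n))]@Rm
    return c+d*((z-c[2])/d[:,2])[:,None]
def w2pix(p,X):
    K,D=KD(p);T=np.array(p["camera_from_world"])
    return cv2.projectPoints(np.asarray(X,float).reshape(-1,1,3),cv2.Rodrigues(T[:3,:3])[0],T[:3,3],K,D)[0].reshape(-1,2)
def down(yaw):
    # tool x down; tool z (jaw direction) horizontal at angle yaw from world x
    x=np.array([0,0,-1.]);z=np.array([np.cos(yaw),np.sin(yaw),0]);y=np.cross(z,x)
    return R.from_matrix(np.c_[x,y,z])
def move(pos,yaw,p0=None,r0=None):
    o=manip.get_obs()
    p0=o["position"] if p0 is None else np.array(p0); r0=rot(o["tool_rot"]) if r0 is None else r0
    t=r0.inv().apply(np.array(pos)-p0)/600
    w=(r0.inv()*down(yaw)).as_rotvec()/(np.pi/2)
    print("translation",np.round(t,4),"twist",np.round(w,4))
E
cat > seg.py <<'E'
from h import *
def blobs(im,lo,hi,roi,minA=15):
    hsv=cv2.cvtColor(im,cv2.COLOR_BGR2HSV);m=cv2.inRange(hsv,lo,hi);k=np.zeros_like(m);x0,y0,x1,y1=roi;k[y0:y1,x0:x1]=255;m&=k
    n,l,s,c=cv2.connectedComponentsWithStats(m)
    out=[]
    for i in range(1,n):
        if s[i,4]>=minA:
            pts=np.argwhere(l==i)[:,::-1].astype(float);w,v=np.linalg.eigh(np.cov(pts.T))
            out.append((s[i,4],c[i],v[:,1],2*np.sqrt(w[::-1])))
    return sorted(out,key=lambda b:-b[0])
E
python3 - <<'E'
from seg import *
p=manip.camera_params("top");im=cv2.imread("pics/top0.png")
hsv=cv2.cvtColor(im,cv2.COLOR_BGR2HSV)
for q in [(401,278),(344,274),(157,273),(197,241),(236,241),(288,180),(325,189),(150,300),(320,300),(236,275)]: print(q,hsv[q[1],q[0]])
j,yaw0=0,0
o=manip.get_obs();r=rot(o["tool_rot"]).as_matrix();print(r.round(3))
E
```

```text
(401, 278) [ 18 157 158]
(344, 274) [ 10 173  75]
(157, 273) [ 11 200 129]
(197, 241) [ 30 178 169]
(236, 241) [120   7 175]
(288, 180) [ 66 198  89]
(325, 189) [  1 228 144]
(150, 300) [ 10 221 106]
(320, 300) [128  12 174]
(236, 275) [111 197 155]
[[-0.    -0.904  0.428]
 [-0.001  0.428  0.904]
 [-1.     0.    -0.001]]
```

```bash
python3 - <<'E'
import cv2
a=cv2.imread("pics/top0.png")
cv2.imwrite("pics/topz1.png",cv2.resize(a[225:330,130:265],None,fx=5.5,fy=5.5,interpolation=cv2.INTER_CUBIC))
cv2.imwrite("pics/topz2.png",cv2.resize(a[150:330,270:445],None,fx=3.3,fy=3.3,interpolation=cv2.INTER_CUBIC))
E
```

```text
(no output)
```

View pics/topz1.png

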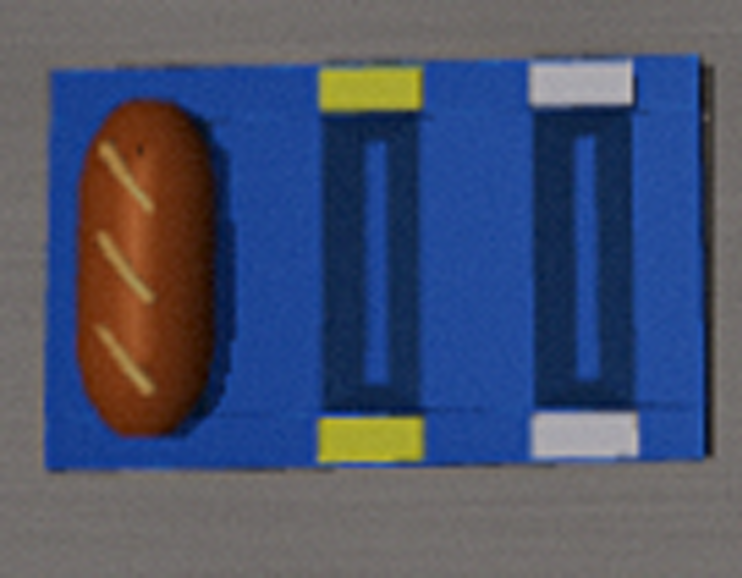

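View pics/topz2.png

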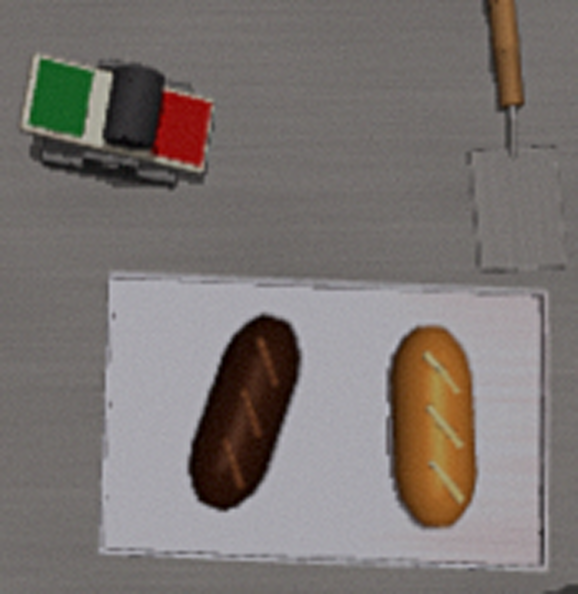

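The zooms show clean outlines: three rolls, yellow tabs (middle), white tabs (right), and the rocker tilted. I'll segment them.

```bash
python3 - <<'E'
from seg import *
p=manip.camera_params("top");im=cv2.imread("pics/top0.png")
def show(n,b,z):
    u=b[1];d=b[2];w=pix2w(p,[u,u-b[3][0]*d,u+b[3][0]*d],z);e=w[2]-w[1]
    print(n,b[0],u.round(1),"xyz",w[0].round(1),"ang",round(float(np.arctan(e[1]/e[0])),3),"len",np.linalg.norm(e).round(1))
A=lambda *a:np.array(a)
# rolls: mask relative to bright tray
for n,lo,hi,roi,z in [("rye",A(0,60,10),A(22,255,110),(315,238,372,312),31),("wheat",A(5,60,60),A(30,255,255),(380,240,425,316),31),
  ("third",A(0,100,30),A(25,255,255),(138,236,178,315),48),("green",A(50,80,30),A(85,255,255),(270,160,305,200),70),("red",A(0,100,40),A(8,255,255),(312,170,340,205),36)]:
    for b in blobs(im,lo,hi,roi)[:1]: show(n,b,z)
for n,lo,hi,roi in [("yellow",A(22,100,90),A(35,255,255),(180,230,215,315)),("white",A(0,0,125),A(180,45,255),(222,230,250,312))]:
    bb=blobs(im,lo,hi,roi)[:2]
    w=pix2w(p,[b[1] for b in bb],28);e=w[1]-w[0];print(n,[b[0] for b in bb],w.round(1).tolist(),"mid",w.mean(0).round(1),"ang",np.arctan(e[1]/e[0]).round(3),"len",np.linalg.norm(e).round(1))
E
```

```text
rye 1191 [343.8 274.6] xyz [ 464.  -137.3   31. ] ang -0.363 len 143.4
wheat 1309 [401.  279.1] xyz [ 451.  -269.6   31. ] ang -0.012 len 146.8
third 1289 [156.1 273.5] xyz [472.3 292.1  48. ] ang -0.001 len 144.3
green 335 [288.  179.2] xyz [681.4 -12.4  70. ] ang -0.034 len 54.2
red 305 [324.8 188.6] xyz [665.3 -99.2  36. ] ang -0.071 len 55.7
yellow [np.int32(151), np.int32(133)] [[400.5, 201.6, 28.0], [547.1, 202.7, 28.0]] mid [473.8 202.2  28. ] ang 0.008 len 146.6
white [np.int32(151), np.int32(133)] [[402.0, 111.2, 28.0], [548.1, 113.1, 28.0]] mid [475.1 112.2  28. ] ang 0.013 len 146.2
```

```bash
python3 - <<'E'
from h import *
move([440,60,230],1.56)
E
```

```text
translation [ 0.002  -0.6198 -0.6366] twist [-2.75e-01 -6.00e-04 -2.00e-04]
```

Call:
drive_tool:
  fingers: [0,0,0,0,0,0,0,0,0,0,0,0]
  translation:
    - [0,-0.62,-0.637]
    - [0,-0.62,-0.637]
    - [0,-0.62,-0.637]
    - [0,-0.62,-0.637]
    - [0,-0.62,-0.637]
    - [0,-0.62,-0.637]
    - [0,-0.62,-0.637]
    - [0,-0.62,-0.637]
    - [0,-0.62,-0.637]
    - [0,-0.62,-0.637]
    - [0,-0.62,-0.637]
    - [0,-0.62,-0.637]
  twist:
    - [-0.275,0,0]
    - [-0.275,0,0]
    - [-0.275,0,0]
    - [-0.275,0,0]
    - [-0.275,0,0]
    - [-0.275,0,0]
    - [-0.275,0,0]
    - [-0.275,0,0]
    - [-0.275,0,0]
    - [-0.275,0,0]
    - [-0.275,0,0]
    - [-0.275,0,0]
  grip_force: 30

```text
t: 1.15
position: [427.8, 94.6, 231.4]
tool_rot: [0.503, -0.497, 0.503, 0.497]
contact_force: [1.3, 1.1, 0.9]
grip_width: 0.998
```

```bash
python3 - <<'E'
from h import *
o=manip.get_obs();print(o["t"],o["position"],o["joint_positions"].round(3))
move([451,-269.5,180],1.559)
E
```

```text
1.15 [427.81212986  94.55773523 231.39092057] [ 0.081  0.231  1.781  0.     1.129 -1.479]
translation [ 0.0856 -0.0451 -0.6063] twist [0.0007 0.     0.0001]
```

Call:
drive_tool:
  fingers: [0,0,0,0,0,0,0,0,0,0,0,0]
  translation:
    - [0.085,-0.045,-0.606]
    - [0.085,-0.045,-0.606]
    - [0.085,-0.045,-0.606]
    - [0.085,-0.045,-0.606]
    - [0.085,-0.045,-0.606]
    - [0.085,-0.045,-0.606]
    - [0.085,-0.045,-0.606]
    - [0.085,-0.045,-0.606]
    - [0.085,-0.045,-0.606]
    - [0.085,-0.045,-0.606]
    - [0.085,-0.045,-0.606]
    - [0.085,-0.045,-0.606]
  twist:
    - [0,0,0]
    - [0,0,0]
    - [0,0,0]
    - [0,0,0]
    - [0,0,0]
    - [0,0,0]
    - [0,0,0]
    - [0,0,0]
    - [0,0,0]
    - [0,0,0]
    - [0,0,0]
    - [0,0,0]

```text
t: 2.15
position: [450.4, -266.9, 180.0]
tool_rot: [0.503, -0.497, 0.503, 0.497]
contact_force: [-0.3, -0.1, -0.5]
grip_width: 0.999
```

```bash
python3 - <<'E'
from h import *
o=manip.get_obs();print(o["t"],o["position"],o["joint_positions"].round(3),abs(o["qvel"]).max())
p=manip.camera_params("wrist");im=manip.camera("wrist");np.save("w1.npy",p["camera_from_world"]);cv2.imwrite("pics/w1.png",im)
print(w2pix(p,[[451,-269.6,31],[464,-137.3,31],[521,-270,31],[381,-270,31]]).round(1))
move([451,-269.5,10],1.559)
E
```

```text
2.15 [ 450.35753824 -266.92295559  180.03123755] [-0.649  0.413  1.658  0.     1.072 -2.209] 0.022935509110131362
[[274.3 195.7]
 [409.9 207. ]
 [274.9 261.8]
 [272.8 120.6]]
translation [ 0.2837 -0.0011 -0.0053] twist [ 0.0008  0.0004 -0.0003]
```

View pics/w1.png

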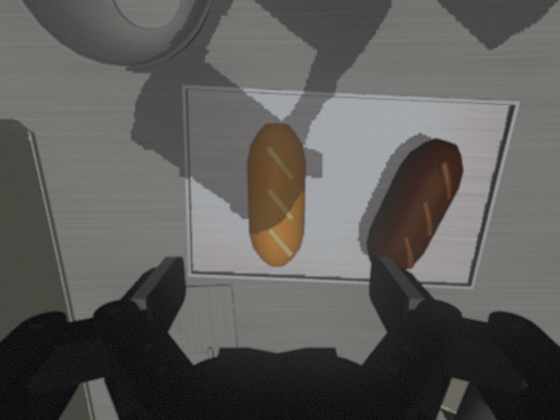

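The wrist view shows wheat spanning (247–307, 123–266), centre about (276,194). The prediction was (274,196), so they agree within about 2 mm. I'll descend and grasp.

Call:
drive_tool:
  fingers: [0,0,0,0,0,0,0,0,1,1,1,1]
  translation:
    - [0.15,0,-0.003]
    - [0.2,0,-0.003]
    - [0.25,0,-0.003]
    - [0.283,0,-0.003]
    - [0.283,0,-0.003]
    - [0.283,0,-0.003]
    - [0.283,0,-0.003]
    - [0.283,0,-0.003]
    - [0.283,0,-0.003]
    - [0.283,0,-0.003]
    - [0.283,0,-0.003]
    - [0.283,0,-0.003]
  twist:
    - [0,0,0]
    - [0,0,0]
    - [0,0,0]
    - [0,0,0]
    - [0,0,0]
    - [0,0,0]
    - [0,0,0]
    - [0,0,0]
    - [0,0,0]
    - [0,0,0]
    - [0,0,0]
    - [0,0,0]

```text
t: 3.2
position: [451.4, -269.6, 11.9]
tool_rot: [0.503, -0.498, 0.503, 0.496]
contact_force: [-1.0, 2.2, 18.7]
grip_width: 0.642
```

Call:
drive_tool:
  fingers: [1,1,1,1]
  translation:
    - [0,0,0]
    - [0,0,0]
    - [0,0,0]
    - [0,0,0]
  twist:
    - [0,0,0]
    - [0,0,0]
    - [0,0,0]
    - [0,0,0]

```text
t: 3.53
position: [451.4, -269.6, 12.0]
tool_rot: [0.503, -0.498, 0.503, 0.496]
contact_force: [-1.6, 1.5, 19.0]
grip_width: 0.649
```

```bash
python3 - <<'E'
from h import *
o=manip.get_obs();print(o["t"],o["position"],o["grip_width"],o["contact_force"])
im=manip.camera("wrist");cv2.imwrite("pics/w2.png",im)
E
```

```text
3.5333 [ 451.36922317 -269.56235289   11.9545201 ] 0.6488158773050439 [-1.62203311  1.49646934 19.00036161]
```

View pics/w2.png

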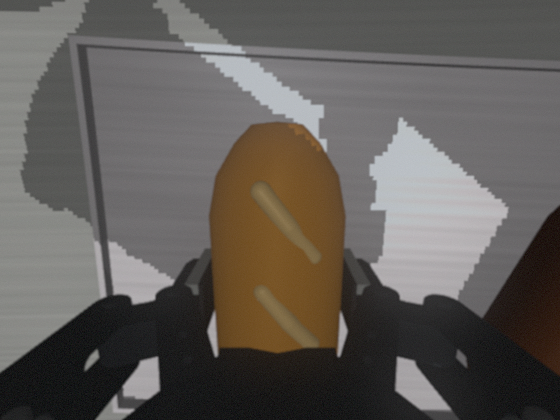

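The grip is on the roll: 0.649 open is about 55 mm, and the roll sits square between the pads. Next is the lift and transfer.

Call:
drive_tool:
  fingers: [1,1,1,1,1,1,1,1,1,1,1,1]
  translation:
    - [-0.03,0,0]
    - [-0.07,0,0]
    - [-0.12,0,0.02]
    - [-0.17,0,0.06]
    - [-0.2,0.005,0.12]
    - [-0.2,0.01,0.18]
    - [-0.2,0.015,0.24]
    - [-0.2,0.02,0.3]
    - [-0.2,0.025,0.36]
    - [-0.2,0.03,0.42]
    - [-0.2,0.03,0.46]
    - [-0.2,0.03,0.48]
  twist:
    - [0,0,0]
    - [0,0,0]
    - [0,0,0]
    - [0,0,0]
    - [0,0,0]
    - [0,0,0]
    - [0,0,0]
    - [0,0,0]
    - [0,0,0]
    - [0,0,0]
    - [0,0,0]
    - [0,0,0]

```text
t: 4.58
position: [435.2, 21.7, 131.0]
tool_rot: [0.502, -0.498, 0.502, 0.498]
contact_force: [-0.8, -0.9, -0.9]
grip_width: 0.642
```

```bash
python3 - <<'E'
from h import *
o=manip.get_obs();print(o["t"],o["position"],o["grip_width"],o["contact_force"])
move([473.5,202,100],1.58)
E
```

```text
4.5833 [435.16620289  21.68664555 131.0397365 ] 0.6423219915247137 [-0.75868564 -0.85925552 -0.92118127]
translation [ 0.0518 -0.0612  0.3011] twist [-0.0116  0.0002  0.0002]
```

Call:
drive_tool:
  fingers: [1,1,1,1,1,1,1,1,1,1]
  translation:
    - [0,-0.02,0.05]
    - [0,-0.03,0.1]
    - [0,-0.04,0.15]
    - [0,-0.05,0.2]
    - [0,-0.06,0.25]
    - [0.01,-0.061,0.28]
    - [0.03,-0.061,0.3]
    - [0.05,-0.061,0.301]
    - [0.052,-0.061,0.301]
    - [0.052,-0.061,0.301]
  twist:
    - [0,0,0]
    - [0,0,0]
    - [0,0,0]
    - [-0.012,0,0]
    - [-0.012,0,0]
    - [-0.012,0,0]
    - [-0.012,0,0]
    - [-0.012,0,0]
    - [-0.012,0,0]
    - [-0.012,0,0]

```text
t: 5.42
position: [473.5, 198.7, 98.6]
tool_rot: [0.497, -0.502, 0.499, 0.502]
contact_force: [-0.0, -0.3, 0.1]
grip_width: 0.643
```

```bash
python3 - <<'E'
from h import *
o=manip.get_obs();print(o["t"],o["position"],o["grip_width"],o["contact_force"])
move([473.5,202,30],1.58)
for n in ["wrist","top"]:
    p=manip.camera_params(n);im=manip.camera(n);cv2.imwrite(f"pics/{n}3.png",im)
    print(n,w2pix(p,[[474,202,28],[401,202,28],[401,112,28],[474,202,115]]).round(1).tolist())
E
```

```text
5.4167 [473.54429881 198.65014147  98.578324  ] 0.6426499614486091 [-0.00695333 -0.33967367  0.14047836]
translation [ 0.1143 -0.0002  0.0057] twist [-0.0008 -0.0005 -0.0013]
wrist [[281.9, 220.6], [283.3, 115.4], [146.6, 114.0], [284.8, 279.6]]
top [[197.0, 272.3], [196.8, 304.3], [235.7, 304.0], [187.9, 272.8]]
```

View pics/wrist3.png

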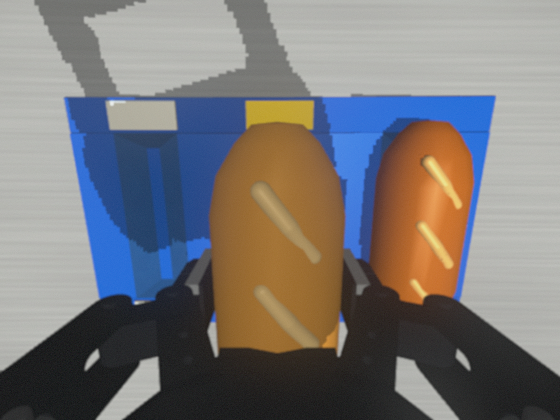

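View pics/top3.png

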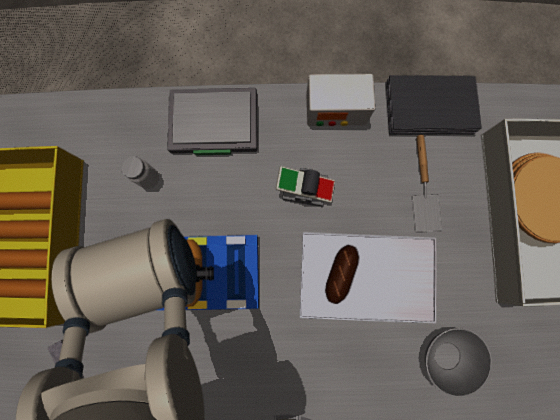

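The wrist view shows the yellow tab at (280,115) and the white tab at (142,115). They were predicted at (283,115) and (147,114), so the cradle is about 2 mm lower in y. The roll's near tip is at row 122.

```bash
python3 - <<'E'
from h import *
p=manip.camera_params("wrist");o=manip.get_obs();x,y,z=o["position"]
# roll profile model: surface points; predicted min row for roll centre offset dx
s=np.linspace(-70,70,141)
rad=np.where(abs(s)<34,28,28*np.sqrt(np.clip(1-((abs(s)-34)/36)**2,0,1)))
for zc in (17,20,23):
  for dx in (-4,0,4):
    th=np.linspace(0,2*np.pi,60)
    P=np.array([[x+dx+a,y+r*np.cos(t),z+zc+r*np.sin(t)] for a,r in zip(s,rad) for t in th])
    q=w2pix(p,P);print(zc,dx,"minrow",q[:,1].min().round(1),"cols",q[q[:,1]<250][:,0].min().round(1),q[q[:,1]<250][:,0].max().round(1))
E
```

```text
17 -4 minrow 107.1 cols 209.6 346.8
17 0 minrow 117.9 cols 210.1 346.1
17 4 minrow 128.5 cols 210.6 345.5
20 -4 minrow 106.7 cols 208.0 348.5
20 0 minrow 117.8 cols 208.5 347.8
20 4 minrow 128.7 cols 209.0 347.1
23 -4 minrow 106.4 cols 206.3 350.3
23 0 minrow 117.7 cols 206.9 349.5
23 4 minrow 128.9 cols 207.4 348.8
```

Call:
drive_tool:
  fingers: [1,1,1,1,1,1,1,1,1,1]
  translation:
    - [0.03,0,0.004]
    - [0.06,0,0.004]
    - [0.08,0.001,0.004]
    - [0.09,0.001,0.004]
    - [0.1,0.001,0.004]
    - [0.106,0.001,0.004]
    - [0.11,0.001,0.004]
    - [0.113,0.001,0.004]
    - [0.115,0.001,0.004]
    - [0.115,0.001,0.004]
  twist:
    - [0,0,0]
    - [0,0,0]
    - [0,0,0]
    - [0,0,0]
    - [0,0,0]
    - [0,0,0]
    - [0,0,0]
    - [0,0,0]
    - [0,0,0]
    - [0,0,0]

```text
t: 6.35
position: [473.9, 201.7, 30.4]
tool_rot: [-0.498, 0.502, -0.498, -0.502]
contact_force: [-0.6, -1.0, -0.7]
grip_width: 0.64
```

```bash
python3 - <<'E'
from h import *
o=manip.get_obs();print(o["t"],o["position"],o["grip_width"],o["contact_force"])
im=manip.camera("wrist");cv2.imwrite("pics/w4.png",im)
E
```

```text
6.35 [473.91695398 201.68243213  30.41463284] 0.6403456840590112 [-0.59274033 -0.9990068  -0.65570707]
```

View pics/w4.png

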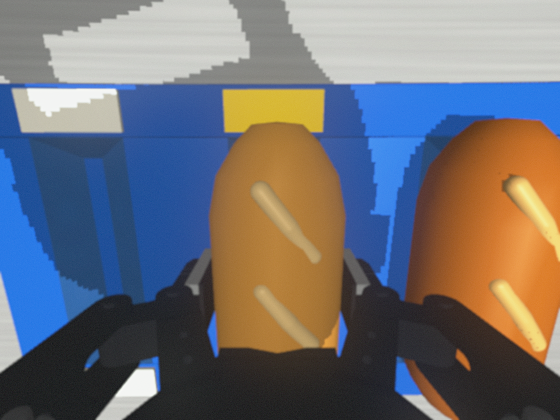

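The wrist view puts the tab centre at column 273 and the roll axis at 277, so the roll sits about 1.7 mm too far in +y. I'll correct that while lowering.

Call:
drive_tool:
  fingers: [1,1,1,1,1]
  translation:
    - [0.001,0.001,-0.002]
    - [0.002,0.001,-0.003]
    - [0.003,0.001,-0.003]
    - [0.003,0.001,-0.003]
    - [0.003,0.001,-0.003]
  twist:
    - [0,0,0]
    - [0,0,0]
    - [0,0,0]
    - [0,0,0]
    - [0,0,0]

```text
t: 6.82
position: [473.2, 200.0, 29.2]
tool_rot: [-0.498, 0.502, -0.498, -0.502]
contact_force: [-4.7, 1.6, 16.0]
grip_width: 0.637
```

Call:
drive_tool:
  fingers: [0.3,0.25,0.2,0.2,0.2,0.2,0.2]
  translation:
    - [0,0,0]
    - [0,0,0]
    - [0,0,0]
    - [0,0,0]
    - [0,0,0]
    - [0,0,0]
    - [0,0,0]
  twist:
    - [0,0,0]
    - [0,0,0]
    - [0,0,0]
    - [0,0,0]
    - [0,0,0]
    - [0,0,0]
    - [0,0,0]

```text
t: 7.4
position: [473.2, 199.8, 28.4]
tool_rot: [0.498, -0.502, 0.498, 0.502]
contact_force: [-1.0, 1.1, 0.5]
grip_width: 0.801
```

```bash
python3 - <<'E'
from h import *
o=manip.get_obs();print(o["t"],o["position"],o["grip_width"],o["contact_force"])
im=manip.camera("wrist");cv2.imwrite("pics/w5.png",im)
E
```

```text
7.4 [473.20638329 199.83996751  28.44744773] 0.8006883517485232 [-0.96245338  1.05492585  0.47392498]
```

View pics/w5.png

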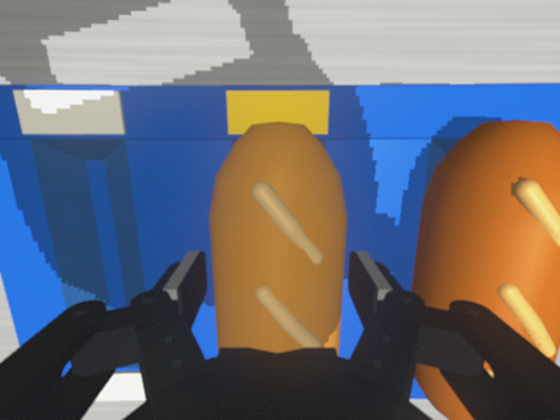

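The roll is released, stable and centred: tab at column 278, roll at 278. I'll retract straight up.

Call:
drive_tool:
  fingers: [0.2,0.2,0.2,0.2,0.1,0,0,0,0,0,0,0]
  translation:
    - [-0.02,0,0]
    - [-0.06,0,0]
    - [-0.12,0,0]
    - [-0.18,0,0]
    - [-0.22,0,0]
    - [-0.25,0,-0.06]
    - [-0.25,0,-0.13]
    - [-0.25,0.005,-0.2]
    - [-0.25,0.01,-0.27]
    - [-0.25,0.015,-0.34]
    - [-0.25,0.015,-0.41]
    - [-0.25,0.015,-0.48]
  twist:
    - [0,0,0]
    - [0,0,0]
    - [0,0,0]
    - [0,0,0]
    - [0,0,0]
    - [0,0,0]
    - [0,0,0]
    - [0.05,0,0]
    - [0.1,0,0]
    - [0.15,0,0]
    - [0.2,0,0]
    - [0.235,0,0]

```text
t: 8.45
position: [465.8, -87.8, 178.7]
tool_rot: [0.583, -0.401, 0.582, 0.401]
contact_force: [2.2, 0.9, 0.0]
grip_width: 0.998
```

```bash
python3 - <<'E'
from h import *
o=manip.get_obs();print(o["t"],o["position"],o["grip_width"],o["joint_positions"].round(2))
move([464,-138,150],1.208)
E
```

```text
8.45 [465.84164605 -87.82501627 178.65178733] 0.9983702227853976 [-0.31  0.35  1.77  0.    1.02 -1.52]
translation [ 0.0478 -0.027  -0.0792] twist [-0.0017  0.      0.0001]
```

Call:
drive_tool:
  fingers: [0,0,0,0,0,0]
  translation:
    - [0.048,-0.027,-0.079]
    - [0.048,-0.027,-0.079]
    - [0.048,-0.027,-0.079]
    - [0.048,-0.027,-0.079]
    - [0.048,-0.027,-0.079]
    - [0.048,-0.027,-0.079]
  twist:
    - [0,0,0]
    - [0,0,0]
    - [0,0,0]
    - [0,0,0]
    - [0,0,0]
    - [0,0,0]

```text
t: 8.95
position: [465.1, -135.1, 150.1]
tool_rot: [0.582, -0.403, 0.581, 0.402]
contact_force: [-0.5, 0.8, 0.5]
grip_width: 1.002
```

```bash
python3 - <<'E'
from h import *
o=manip.get_obs();print(o["t"],o["position"])
p=manip.camera_params("wrist");im=manip.camera("wrist");cv2.imwrite("pics/w6.png",im)
a=-0.363;d=np.array([np.cos(a),np.sin(a),0]);c=np.array([464,-137.3,31])
print(w2pix(p,[c,c-70*d,c+70*d]).round(1).tolist())
move([464,-137.5,10],1.208)
p=manip.camera_params("top");cv2.imwrite("pics/t6.png",manip.camera("top"))
E
```

```text
8.95 [ 465.05990912 -135.10630278  150.0761477 ]
[[274.6, 202.3], [274.7, 119.0], [274.5, 274.7]]
translation [ 0.2336  0.0005 -0.0045] twist [0.002  0.     0.0004]
```

View pics/w6.png

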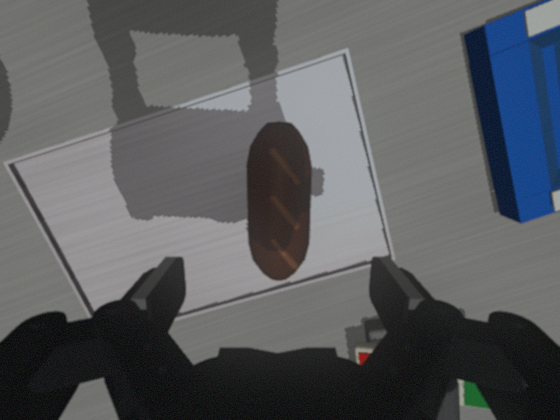

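View pics/t6.png

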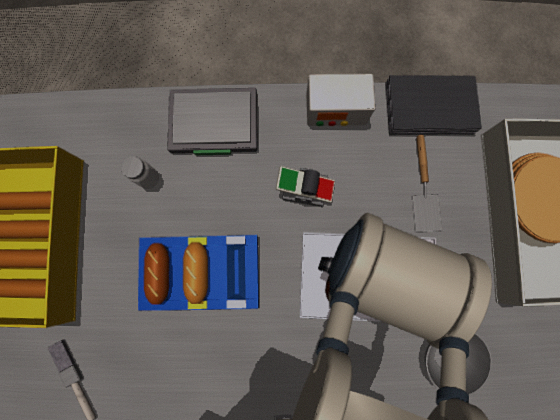

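Wheat is seated in yellow. Rye is vertical in the wrist view, spanning (247–311, 122–279), with the tool square to it. I'll descend and grasp.

Call:
drive_tool:
  fingers: [0,0,0,0,0,0,0,0,1,1,1,1]
  translation:
    - [0.06,0,0]
    - [0.12,0,0]
    - [0.17,0,0]
    - [0.21,0,0]
    - [0.23,0,0]
    - [0.232,0,0]
    - [0.232,0,0]
    - [0.232,0,0]
    - [0.232,0,0]
    - [0.232,0,0]
    - [0.232,0,0]
    - [0.232,0,0]
  twist:
    - [0,0,0]
    - [0,0,0]
    - [0,0,0]
    - [0,0,0]
    - [0,0,0]
    - [0,0,0]
    - [0,0,0]
    - [0,0,0]
    - [0,0,0]
    - [0,0,0]
    - [0,0,0]
    - [0,0,0]

```text
t: 10.05
position: [465.4, -136.2, 11.4]
tool_rot: [0.582, -0.403, 0.581, 0.402]
contact_force: [-0.7, 0.2, 12.7]
grip_width: 0.641
```

Call:
drive_tool:
  fingers: [1,1,1,1]
  translation:
    - [0,0,0]
    - [0,0,0]
    - [0,0,0]
    - [0,0,0]
  twist:
    - [0,0,0]
    - [0,0,0]
    - [0,0,0]
    - [0,0,0]

```text
t: 10.38
position: [465.4, -136.2, 11.4]
tool_rot: [0.582, -0.403, 0.581, 0.402]
contact_force: [0.0, 0.6, 12.3]
grip_width: 0.643
```

Call:
drive_tool:
  fingers: [1,1,1,1,1,1,1]
  translation:
    - [-0.03,0,0]
    - [-0.07,0,0]
    - [-0.12,0,0]
    - [-0.17,0,0]
    - [-0.2,0,0]
    - [-0.2,0,0]
    - [-0.2,0,0]
  twist:
    - [0,0,0]
    - [0,0,0]
    - [0,0,0]
    - [0,0,0]
    - [0,0,0]
    - [0,0,0]
    - [0,0,0]

```text
t: 10.97
position: [465.4, -136.2, 131.5]
tool_rot: [0.582, -0.403, 0.581, 0.401]
contact_force: [0.2, -0.4, -2.4]
grip_width: 0.643
```

```bash
python3 - <<'E'
from h import *
o=manip.get_obs();print(o["t"],o["position"],o["grip_width"])
im=manip.camera("wrist");cv2.imwrite("pics/w7.png",im)
move([473,110.5,100],1.585)
E
```

```text
10.9667 [ 465.35540657 -136.17130415  131.45622086] 0.6431610447863009
translation [0.0507 0.1323 0.389 ] twist [-2.39e-01 -1.00e-04  3.00e-04]
```

View pics/w7.png

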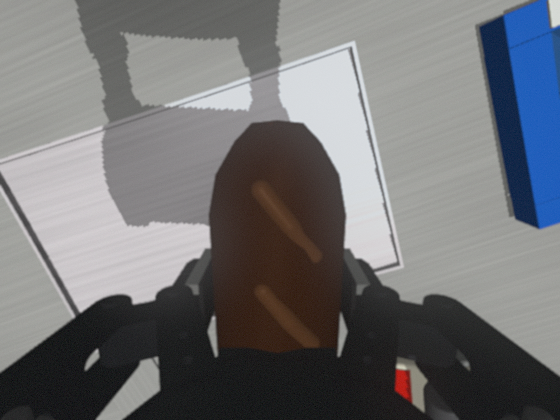

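Rye is held squarely, with its tip at row 121, the same as wheat was. I'll transfer it to the white dimple.

Call:
drive_tool:
  fingers: [1,1,1,1,1,1,1,1,1,1,1,1]
  translation:
    - [0,0.01,0.03]
    - [0,0.03,0.08]
    - [0,0.05,0.14]
    - [0,0.07,0.2]
    - [0,0.09,0.26]
    - [0,0.11,0.32]
    - [0,0.125,0.37]
    - [0,0.132,0.387]
    - [0.02,0.132,0.387]
    - [0.04,0.132,0.387]
    - [0.05,0.132,0.387]
    - [0.05,0.132,0.387]
  twist:
    - [-0.04,0,0]
    - [-0.08,0,0]
    - [-0.12,0,0]
    - [-0.16,0,0]
    - [-0.2,0,0]
    - [-0.239,0,0]
    - [-0.239,0,0]
    - [-0.239,0,0]
    - [-0.239,0,0]
    - [-0.239,0,0]
    - [-0.239,0,0]
    - [-0.239,0,0]

```text
t: 12.02
position: [471.5, 108.8, 98.6]
tool_rot: [0.495, -0.503, 0.498, 0.504]
contact_force: [-0.6, -0.5, -1.9]
grip_width: 0.639
```

```bash
python3 - <<'E'
from h import *
o=manip.get_obs();print(o["t"],o["position"],o["grip_width"])
im=manip.camera("wrist");cv2.imwrite("pics/w8.png",im)
move([473,110,31],1.58)
E
```

```text
12.0167 [471.52316393 108.83744163  98.62996246] 0.6386196195545516
translation [ 0.1141 -0.0019  0.002 ] twist [ 0.0029 -0.0002 -0.0017]
```

View pics/w8.png

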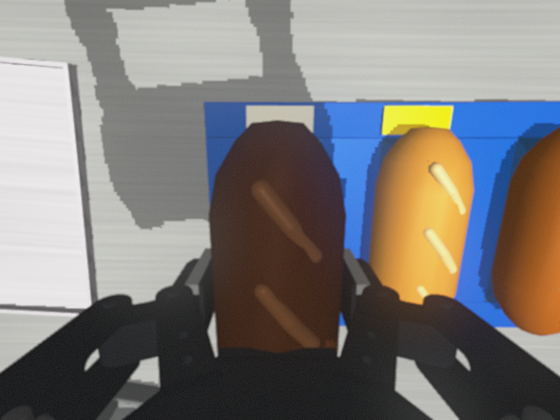

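Call:
drive_tool:
  fingers: [1,1,1,1,1,1,1,1,1,1]
  translation:
    - [0.03,0,0.002]
    - [0.06,-0.001,0.002]
    - [0.08,-0.002,0.002]
    - [0.09,-0.002,0.002]
    - [0.1,-0.002,0.002]
    - [0.106,-0.002,0.002]
    - [0.11,-0.002,0.002]
    - [0.113,-0.002,0.002]
    - [0.114,-0.002,0.002]
    - [0.114,-0.002,0.002]
  twist:
    - [0,0,0]
    - [0,0,0]
    - [0.003,0,0]
    - [0.003,0,0]
    - [0.003,0,0]
    - [0.003,0,0]
    - [0.003,0,0]
    - [0.003,0,0]
    - [0.003,0,0]
    - [0.003,0,0]

```text
t: 12.9
position: [474.2, 110.5, 32.3]
tool_rot: [-0.498, 0.502, -0.497, -0.502]
contact_force: [-0.1, 0.2, -1.3]
grip_width: 0.639
```

```bash
python3 - <<'E'
from h import *
o=manip.get_obs();print(o["t"],o["position"],o["grip_width"],o["contact_force"])
im=manip.camera("wrist");cv2.imwrite("pics/w9.png",im)
E
```

```text
12.9 [474.16647288 110.48576745  32.28635556] 0.6388717979638974 [-0.09957541  0.17945681 -1.27015339]
```

View pics/w9.png

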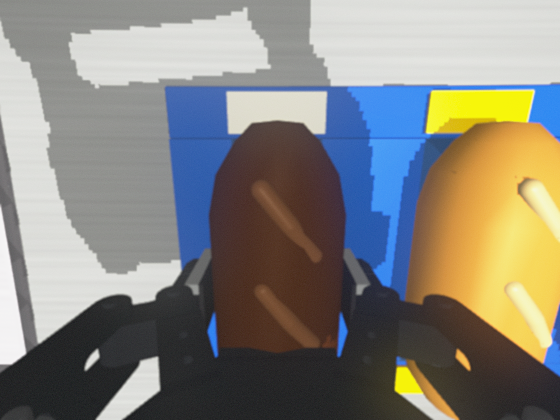

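Rye is centred on the white tab: tab at column 277, roll at 277. I'll lower the last 3.5 mm or so and release.

Call:
drive_tool:
  fingers: [1,1,1,1,1,1]
  translation:
    - [0.002,0.001,0]
    - [0.003,0.001,0]
    - [0.004,0.001,0]
    - [0.005,0.001,0]
    - [0.006,0.001,0]
    - [0.006,0.001,0]
  twist:
    - [0,0,0]
    - [0,0,0]
    - [0,0,0]
    - [0,0,0]
    - [0,0,0]
    - [0,0,0]

```text
t: 13.45
position: [473.4, 110.4, 28.8]
tool_rot: [-0.498, 0.502, -0.498, -0.502]
contact_force: [-0.7, -1.6, 8.9]
grip_width: 0.643
```

Call:
drive_tool:
  fingers: [0.3,0.25,0.2,0.2,0.2,0.2,0.2]
  translation:
    - [0,0,0]
    - [0,0,0]
    - [0,0,0]
    - [0,0,0]
    - [0,0,0]
    - [0,0,0]
    - [0,0,0]
  twist:
    - [0,0,0]
    - [0,0,0]
    - [0,0,0]
    - [0,0,0]
    - [0,0,0]
    - [0,0,0]
    - [0,0,0]

```text
t: 14.03
position: [473.4, 110.4, 28.4]
tool_rot: [0.498, -0.502, 0.498, 0.502]
contact_force: [-0.4, 0.9, -0.2]
grip_width: 0.797
```

Call:
drive_tool:
  fingers: [0.2,0.2,0.2,0.2,0.2,0.2,0.2,0.2]
  translation:
    - [-0.02,0,0]
    - [-0.06,0,0]
    - [-0.12,0,0]
    - [-0.18,0,0]
    - [-0.22,0,0]
    - [-0.25,0,0]
    - [-0.25,0,-0.05]
    - [-0.25,0,-0.1]
  twist:
    - [0,0,0]
    - [0,0,0]
    - [0,0,0]
    - [0,0,0]
    - [0,0,0]
    - [0,0,0]
    - [0,0,0]
    - [0,0,0]

```text
t: 14.7
position: [474.6, 50.6, 179.8]
tool_rot: [-0.498, 0.504, -0.496, -0.502]
contact_force: [0.1, 0.1, -0.3]
grip_width: 0.805
```

```bash
python3 - <<'E'
from h import *
o=manip.get_obs();print(o["t"],o["position"],o["grip_width"],o["contact_force"])
cv2.imwrite("pics/w10.png",manip.camera("wrist"));cv2.imwrite("pics/t10.png",manip.camera("top"))
g=np.array([681.4,-12.4]);r=np.array([665.3,-99.2]);print("dir",(g-r)/np.linalg.norm(g-r),np.linalg.norm(g-r),"expect",108*np.cos(.32))
move([682,-10,160],1.58)
E
```

```text
14.7 [474.59268284  50.63698811 179.78646202] 0.8047799598939411 [ 0.11550757  0.0775505  -0.2740622 ]
dir [0.18237319 0.98322938] 88.28051880228162 expect 102.51742515290361
translation [ 0.0317 -0.3457 -0.0988] twist [-0.001  -0.0005  0.0005]
```

View pics/w10.png

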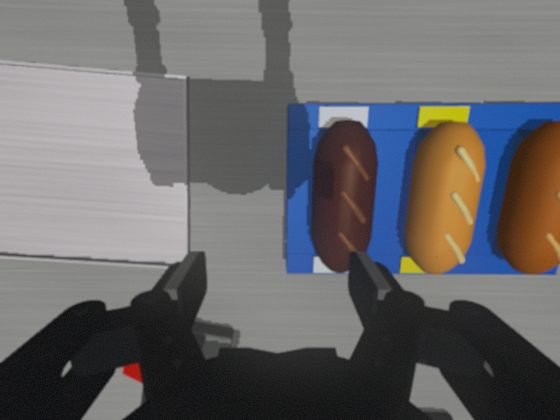

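View pics/t10.png

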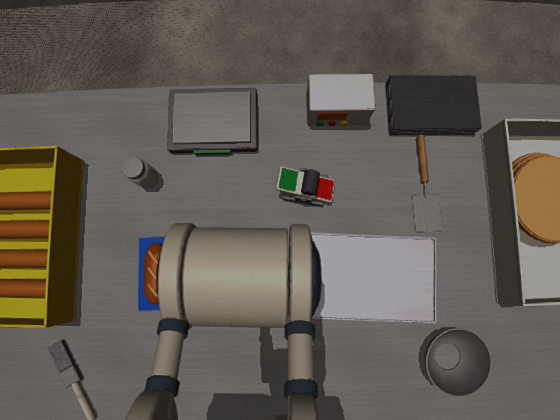

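Both rolls look seated in their dimples. Next is the rocker: shut the fingers, turn the jaws 90° so the narrow side faces the weight, and go above the green pad.

Call:
drive_tool:
  fingers: [1,1,1,1,1,1,1,1,1,1,1,1]
  translation:
    - [0.03,-0.04,-0.01]
    - [0.03,-0.08,-0.03]
    - [0.03,-0.12,-0.04]
    - [0.03,-0.16,-0.05]
    - [0.03,-0.2,-0.06]
    - [0.03,-0.24,-0.07]
    - [0.03,-0.28,-0.08]
    - [0.03,-0.32,-0.09]
    - [0.03,-0.345,-0.095]
    - [0.03,-0.345,-0.095]
    - [0.03,-0.345,-0.095]
    - [0.03,-0.345,-0.095]
  twist:
    - [0.08,0,0]
    - [0.16,0,0]
    - [0.24,0,0]
    - [0.32,0,0]
    - [0.4,0,0]
    - [0.48,0,0]
    - [0.56,0,0]
    - [0.64,0,0]
    - [0.72,0,0]
    - [0.8,0,0]
    - [0.88,0,0]
    - [0.95,0,0]

```text
t: 15.8
position: [681.5, -4.2, 159.9]
tool_rot: [0.706, -0.029, 0.707, 0.029]
contact_force: [0.2, -0.0, 0.7]
grip_width: -0.002
```

```bash
python3 - <<'E'
from seg import *
o=manip.get_obs();print(o["t"],o["position"],o["grip_width"],o["joint_positions"].round(2))
p=manip.camera_params("wrist");im=manip.camera("wrist");cv2.imwrite("pics/w11.png",im)
print(w2pix(p,[[681.4,-12.4,70],[665,-99,36]]).round(1).tolist())
p=manip.camera_params("scene");im=manip.camera("scene");cv2.imwrite("pics/s11.png",im)
p2=manip.camera_params("scene");im=cv2.imread("pics/scene0.png")
b=blobs(im,np.array([50,80,30]),np.array([85,255,255]),(285,220,320,250))[0];print(b[1],pix2w(p2,b[1],70),w2pix(p2,[681.4,-12.4,70]))
move([682,-8,80],0.05)
E
```

```text
15.8 [681.50668725  -4.16992608 159.8620187 ] -0.00170971782362487 [-0.09  0.64  1.27  0.    1.23 -0.18]
[[276.8, 221.4], [252.8, 293.8]]
[302.20869565 234.6173913 ] [[685.14021145 -18.20427566  70.        ]] [[302.88457909 232.67126443]]
translation [ 0.1334 -0.0065  0.0006] twist [ 0.0225 -0.0005 -0.0001]
```

View pics/w11.png

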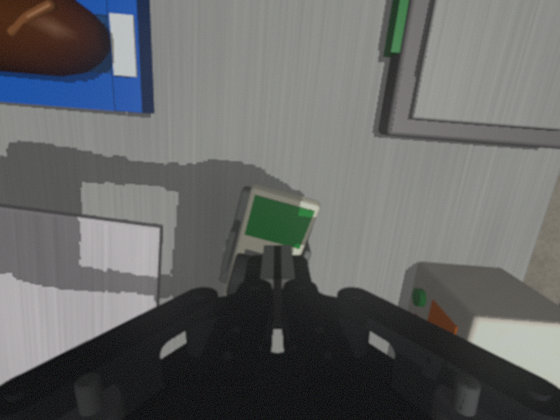

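View pics/s11.png

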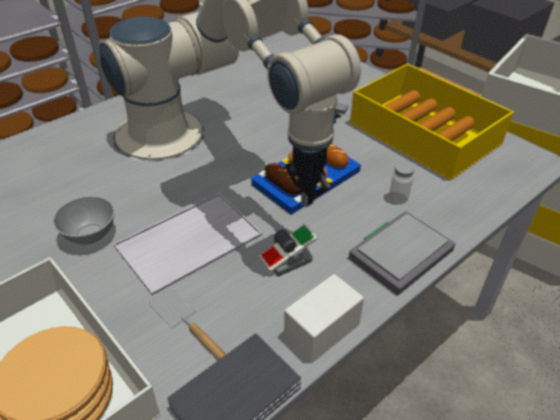

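The green pad is at (280,221) against a prediction of (277,221). Pressing down now.

Call:
drive_tool:
  fingers: [1,1,1,1,1,1,1,1,1,1,1,1]
  translation:
    - [0.04,-0.001,-0.003]
    - [0.09,-0.001,-0.006]
    - [0.13,-0.001,-0.006]
    - [0.145,-0.001,-0.006]
    - [0.155,-0.001,-0.006]
    - [0.165,-0.001,-0.006]
    - [0.175,-0.001,-0.006]
    - [0.185,-0.001,-0.006]
    - [0.192,-0.001,-0.006]
    - [0.197,-0.001,-0.006]
    - [0.197,-0.001,-0.006]
    - [0.197,-0.001,-0.006]
  twist:
    - [0,0,0]
    - [0,0,0]
    - [0,0,0]
    - [0,0,0]
    - [0,0,0]
    - [0,0,0]
    - [0,0,0]
    - [0,0,0]
    - [0,0,0]
    - [0,0,0]
    - [0,0,0]
    - [0,0,0]

```text
t: 16.9
position: [678.1, -5.5, 42.4]
tool_rot: [0.706, -0.031, 0.706, 0.031]
contact_force: [0.2, 0.9, 0.6]
grip_width: -0.003
```

```bash
python3 - <<'E'
from h import *
o=manip.get_obs();print(o["t"],o["position"],o["contact_force"])
cv2.imwrite("pics/w12.png",manip.camera("wrist"))
E
```

```text
16.9 [678.09171413  -5.4804721   42.42964383] [0.17686306 0.86001389 0.58033612]
```

View pics/w12.png

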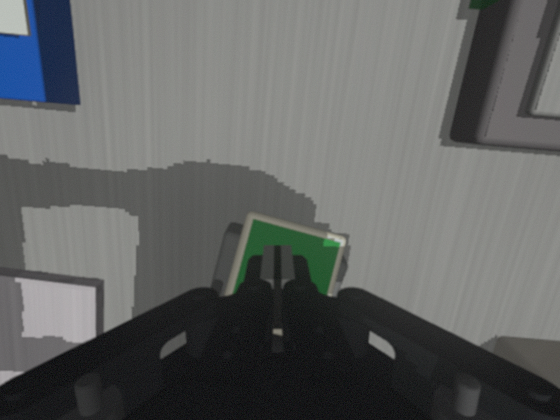

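The rocker seems to have tipped, and the force is near zero. I'll retract and check.

Call:
drive_tool:
  fingers: [1,1,1,1,1,1,1,1,1,1,1,1]
  translation:
    - [-0.02,0,0]
    - [-0.06,0,0]
    - [-0.12,0,0]
    - [-0.18,0,0]
    - [-0.24,0,0]
    - [-0.28,0.03,0]
    - [-0.28,0.06,-0.05]
    - [-0.28,0.06,-0.1]
    - [-0.28,0.06,-0.15]
    - [-0.28,0.06,-0.2]
    - [-0.28,0.06,-0.25]
    - [-0.28,0.06,-0.3]
  twist:
    - [0,0,0]
    - [0,0,0]
    - [0,0,0]
    - [0,0,0]
    - [0,0,0]
    - [0,0,0]
    - [0,0,0]
    - [0,0,0]
    - [0,0,0]
    - [0,0,0]
    - [0,0,0]
    - [0,0,0]

```text
t: 17.95
position: [494.1, 14.5, 211.4]
tool_rot: [0.707, -0.031, 0.706, 0.031]
contact_force: [-0.1, 0.1, 0.8]
grip_width: 0.002
```

```bash
python3 - <<'E'
from h import *
o=manip.get_obs();print(o["t"],o["position"],o["contact_force"])
cv2.imwrite("pics/t13.png",manip.camera("top"));cv2.imwrite("pics/s13.png",manip.camera("scene"))
E
```

```text
17.95 [494.14578796  14.54200785 211.40365298] [-0.12821554  0.07562574  0.83606139]
```

View pics/t13.png

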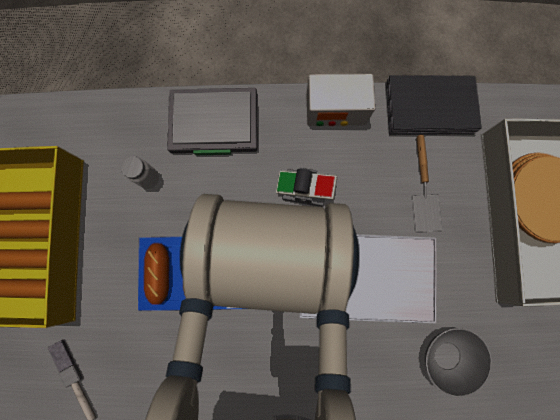

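View pics/s13.png

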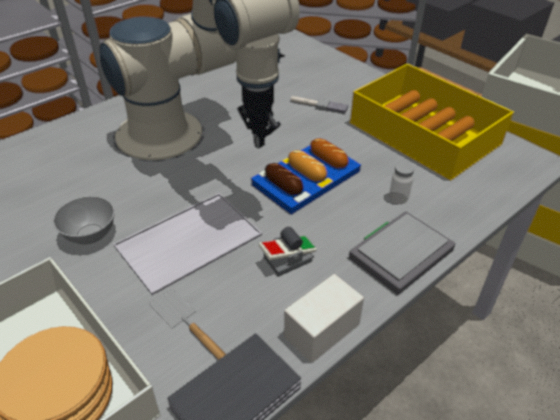

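The rocker now leans to green: red is raised and the weight is tilted towards green. I'll move the arm clear to measure the seating from above.

Call:
drive_tool:
  fingers: [1,1,1,1,1,1,1,1,1,1]
  translation:
    - [0,-0.06,0]
    - [0,-0.12,0]
    - [0,-0.18,0]
    - [0,-0.24,0]
    - [0,-0.3,0]
    - [0,-0.36,0]
    - [0,-0.4,0]
    - [0,-0.4,0]
    - [0,-0.4,0]
    - [0,-0.4,0]
  twist:
    - [0,0,0]
    - [0,0,0]
    - [0,0,0]
    - [0,0,0]
    - [0,0,0]
    - [0,0,0]
    - [0,0,0]
    - [0,0,0]
    - [0,0,0]
    - [0,0,0]

```text
t: 18.88
position: [516.7, -224.1, 210.8]
tool_rot: [0.707, -0.031, 0.706, 0.031]
contact_force: [0.0, -0.8, 0.1]
grip_width: 0.002
```

```bash
python3 - <<'E'
from seg import *
o=manip.get_obs();print(o["t"],o["position"],abs(o["qvel"]).max())
p=manip.camera_params("top");im=manip.camera("top");cv2.imwrite("pics/t14.png",im)
A=lambda *a:np.array(a)
for n,lo,hi,roi in [("rye",A(0,60,10),A(22,255,110),(218,236,256,315)),("wheat",A(5,60,60),A(21,255,255),(178,236,216,315)),("third",A(0,100,30),A(25,255,255),(138,236,178,315))]:
    b=blobs(im,lo,hi,roi)[0];u=b[1];d=b[2];w=pix2w(p,[u,u-40*d,u+40*d],48);e=w[2]-w[1];print(n,b[0],w[0].round(1),np.arctan(e[1]/e[0]).round(3))
cv2.imwrite("pics/t14z.png",cv2.resize(im[160:330,130:350],None,fx=3.4,fy=3.4,interpolation=cv2.INTER_CUBIC))
E
```

```text
18.8833 [ 516.69678893 -224.14535006  210.83440534] 0.015579746664639606
rye 1211 [473.2 111.6  48. ] 0.011
wheat 1247 [473.4 202.4  48. ] 0.003
third 1293 [472.2 292.   48. ] 0.001
```

View pics/t14z.png

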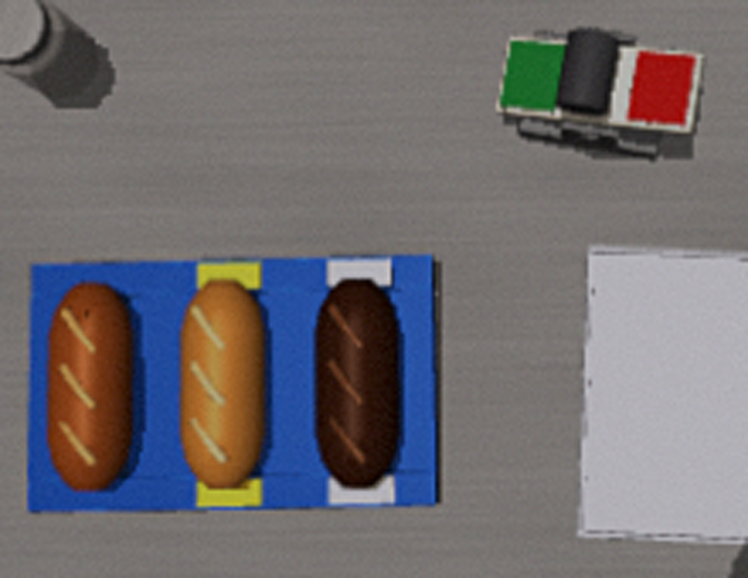

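Measured from above, both rolls are within 2 mm of their places and aligned. The rocker is on green and the arm is clear.

```bash
python3 - <<'E'
from station import manip
print(manip.sign_off())
E
```

```text
the job is handed in; nothing more can be done
None
```

The job is handed in: the wheat roll is in the yellow-tabbed dimple, the rye roll is in the white-tabbed one, and the rocker is over to green. It took about 19 s of the 67 s allowed; sign-off gives no verdict.

**Rolls:** in the last top view both centres were within 2 mm of their places and within about 0.01 rad of the dimple direction. Height was not measured directly. Each roll met its seat at the expected height (9–16 N upward on the tool) and did not move when I let go.

**Rocker:** its angle was only judged from the pictures. The red end is up and the weight leans to the green side, and the force had dropped to near zero before I retracted.

**Left alone:** the third roll measured the same place as at the start. The spatula and seed jar look unmoved in the last full top and scene views. The arm ended clear at about 210 mm height, with nothing in the gripper.

**Disagreement:** the wrist camera put the cradle about 2 mm lower in y than the top camera. I followed the wrist view when lowering the rolls.

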